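Roll a film roll up the ramp of an unwinder and set its edge guide

ROBOT

A 6-joint arm with a two-finger parallel gripper is mounted at the origin on the work surface. World frame = base frame: x ahead of the robot, y to its left, z up, the work surface at z = 0. Lengths are in m, angles in degrees, forces in N, time in s.
With the tool pointing down it reaches from about 0.25 to 0.725 m from the base axis. Payload 9.7 kg.
Tool frame: the origin (TCP) lies at the very end of the fingers, on their centre line; the grasp point (between the pads) lies 19 mm behind it; y points along the fingers, x is the direction in which the jaws open and shut, and the axes are right-handed (so a half turn about y gives the same grasp; the last joint's range is limited). The gripper opens to 85 mm and grips with 20 to 120 N. Pads are 22 mm wide; open, the fingers measure 114 mm over their backs; the gripper's body (76 mm by 85 mm) begins 54 mm behind the grasp point. The pads swing forward as they close: fully open they stand 13 mm farther back than shut.
Start: joints at [-66.921, 4.979, 10.078, 95.1, 0, 90], TCP at [0.216, -0.506, 0.231] pointing down, gripper open.
Joint ranges: [-179.16, 179.16], [-48.56, 103.87], [-65.8, 70.77], [-126.05, 130.52], [-82.76, 87.17], [-180, 180]. Speed limits (degrees/s): [127.2, 127.2, 147.25, 180, 180, 180].

INTERFACE

Orientations are given as [roll, pitch, yaw] about the fixed x, y, z axes, in that order (R = Rz(yaw) Ry(pitch) Rx(roll)).
In Python, from workcell import bot gives the robot as it stands.
- The arm moves only by the shell command python3 -m jog 'ROWS' [FORCE]. ROWS is JSON, a list of rows, each a list of 7 numbers: the closure, from 0 (fully open) to 1 (shut), then the shift along the world's x, y, z in units of 25 mm (1.0 is 25 mm), then the turn, a rotation vector about the world's x, y, z in units of 5 degrees (1.0 is 5 degrees). A call has 1 to 5 rows; each row is the pose to reach, as a shift and turn from the pose commanded when the call began; what a row does not reach only later rows make up. A row lasts 1/10 s, in which the tool goes at most 50 mm and 8.59 degrees, less where a joint would pass 70% of its speed; a pose out of reach is approached as far as the arm can. A call with a gripper value outside its range is refused whole. The fingers move at their own pace and stop on an object; FORCE is the grip in N (left out, the last holds). Time passes only in rows, so rows that repeat a pose let the fingers close. It gives the time, the measured TCP pose, the force and the opening at its end, in the units of the state.
- bot.get_obs(): the state, without advancing time (a new reading comes with each control period).
- bot.camera(name): name is "scene" or "top"; returns (picture, depth): 400x640x3 uint8, red, green, blue; 400x640 float32, m along the optical axis (not along the pixel's ray), 0 where there is no reading.
- bot.camera_model(name): a dict with "fx", "fy", "cx", "cy" (pixels), "rvec" (rotation vector, rad) and "tvec" (3), from world to camera coordinates, as OpenCV has them. Camera axes: x right, y down, z forward; pixel columns grow to the right and rows downward; lengths in m; the calibration is good to about 2 mm. A picture is of the moment at which its call begins. camera_model takes no time and is no camera call.
- bot.job_done(): hands the job in, once; it reports no verdict.
Trained networks look in the newest picture that a camera, given by its name, has taken for a name from the list of things; names that differ only in an ending like _2 or _b are one class to them, and where a whole thing is asked for, a point or a joint stands for the part that bears it (a point fixed in the world has none). Each returns a list of dicts, best first, with "conf" (0 to 1); they miss things now and then, are a little off and sometimes report something else, mostly with a low value. They report only what shows in the picture. A call takes as long as a camera call. They do not tell look-alikes from the thing itself.
- bot.regions_of(camera, label): "pixels" (400x640 bool, what is visible of it) and "point" ([row, column] in pixels, amid what is visible of it).
The state is a dict: "time": time; "q": joint angles; "qd": joint speeds; "joint_efforts": joint torques, N m; "ee_pos": TCP position; "tcp_rot": TCP orientation; "wrist_force": force on the tool from outside, world axes, zero at the start; "torque": the same for the moment, N m; "opening": finger opening in m.
Only numpy, scipy, OpenCV 4.12 (cv2) and the standard library are available. Lean on these libraries where they do the work, as an engineer would, in place of code of your own. Each camera call takes 0.05 s, during which the arm holds its last target. There are 200 camera calls.

TASK

Load the unwinder: with your fingers behind the blue film roll, push it steadily up the aluminium ramp to the back stop so that it drops home between the two steel rollers; do not squeeze or lift it, and never let it run free on the ramp, since a roll that gets away falls back down. Then push the orange edge guide in by the black tab on its outside until the roll is snug between it and the fixed grey cheek. Leave the other things on the table where they are.

Things in the scene. Friction and masses are not known exactly. Their poses are not given: they have to be found in the camera images.
- unwinder: Grey roll unwinder with an aluminium loading ramp, fixed to the table. Origin: on the table surface, straight below the axis of a roll that is home. x points level in the direction up the ramp, y along the rollers towards the fixed cheek, z up. Its far frame, outside the edge guide (y -131 to -137 mm), is only 30 mm high at x -45 to +55 mm: there is room above it. All these x, y, z below are in this frame.
- ramp_foot (a point): Middle of the ramp's foot, flush with the table, at x -224, y -32.5 mm of the unwinder. The ramp is a flat sheet, rising evenly from here to the crest, 185 mm wide between 10 mm high side lips at y -125 and +60 mm.
- ramp_crest (a point): Middle of the ramp's top edge, 30 mm high, at x -42.5, y -32.5 mm. Right behind it lie two free-turning steel rollers, 24 mm thick, axes along y at x -30 and +30 mm, tops 30 mm high; the roll belongs in the hollow between them.
- home (a point): Where the centre line of a roll that is home runs: x 0, 66.5 mm above the table (this point: y 0). It drops the last 8 mm into the hollow once its axis is past the front roller's (x -30 mm), and stays there by itself.
- stop_face (a point): Middle of the rubber face of the back stop, an upright plate across the unwinder at x +46.5 mm (this point: y -32.5 mm), up to 85 mm high. Behind it runs the round rod of the edge guide (x 80 mm, 76 mm high, y -138 to +75 mm).
- cheek_face (a point): Point on the inner face of the fixed grey cheek, 80 mm above the table at x 0, y +60 mm. The cheek is an upright plate 6 mm thick, from x -35 to +60 mm, up to 115 mm high. A roll against it has its centre at y +10 mm.
- film_roll: Loose roll of blue sign film with black core plugs: a solid cylinder 90 mm in diameter, 100 mm wide, 0.4 to 0.7 kg, glossy (friction about 0.35). Origin: its centre, on its axis; its own y is its axis, at first roughly along the unwinder's y. It starts on the table just before the ramp's foot, in line with it, clear of cheek and guide. It turns as it rolls and rolls back by itself if left on the ramp.
- edge_guide (a joint): Slide of the orange edge guide along the unwinder's y, in m: 0 fully out, growing as it is pushed in towards the cheek (its inner face is at y = -125 mm + value). It reads 0.085 when the roll is snug between it and the cheek; it starts at 0 to 0.015. It slides against about 2 N of friction and stays where it is left; shifting the roll along the rollers takes about 2 to 3 N more.
- guide_face (a point): Middle of the inner face of the orange edge guide, 72 mm high, at x 0: an upright plate 64 mm along x, 39 to 113 mm high, 5 mm thick. On its outside is a black push tab, 34 mm along x, 55 to 89 mm high, its outer face 20 mm further out (-y) than this point. From the plate an arm 92 to 102 mm high leads over the back stop (x +26 to +86 mm) to a black block on the rod, up to 103 mm high.
- spray_can: loose spray can standing upright, 65 mm wide, 190 mm tall, blue with a white cap; bystander, leave alone. Origin under its centre
- masking_tape: loose roll of blue masking tape lying flat, 104 mm outside, 24 mm tall; bystander, leave alone. Origin under its centre
- squeegee: loose flat yellow squeegee with a grey felt edge, about 80 x 100 x 9 mm, lying flat; bystander, leave alone. Origin under its centre
- green_roll: loose narrow roll of green film standing on end, 60 mm wide, 110 mm tall; bystander, leave alone. Origin under its centre
- film_knife: loose red snap-off knife lying flat, about 175 x 19 x 17 mm along its x; bystander, leave alone. Origin under its handle
- tape_measure: loose yellow and black tape measure, 70 x 42 x 66 mm tall; bystander, leave alone. Origin under its centre
- table_weight: loose round brass pattern weight with a knob, 76 mm wide, 60 mm tall; bystander, leave alone. Origin under its centre
There are look-alikes about, which are no part of the job. Of the things that look like the film_roll, the largest one is meant.

How it is judged:
By the outcome, as a careful person would: the job done as asked, in the order asked, and still so for the second after the job is handed in, with the robot touching nothing.
It also fails if it takes over 58 s, if anything falls off the work surface, if the arm or the gripper's body presses on something with over 40 N, if the wrist force passes 120 N, or if a joint passes its speed limit or range.

## Working session

There is one attempt and no reset: what is moved stays moved. The work goes in short steps, Python scripts to look and compute and a shell command to move; the robot and the scene stay as the last step left them, time stands still between calls to the robot, and variables do not carry over. Pictures are saved under pics/ and viewed, about 8 in all and at most 12, crops included, and the job is handed in when it is done.

```bash
mkdir -p pics; cat > h.py <<'E'
import numpy as np,cv2
from workcell import bot
def cloud(n,d):
    m=bot.camera_model(n);R=cv2.Rodrigues(np.array(m["rvec"],float))[0];t=np.array(m["tvec"],float).ravel()
    v,u=np.mgrid[:400,:640]
    p=np.stack([(u-m["cx"])/m["fx"]*d,(v-m["cy"])/m["fy"]*d,d],-1)
    return (p-t)@R
def save(img,f): cv2.imwrite(f,cv2.cvtColor(img,cv2.COLOR_RGB2BGR))
E
python3 - <<'E'
from h import *
for n in("top","scene"):
    im,d=bot.camera(n);save(im,f"pics/{n}0.png");P=cloud(n,d);np.savez(f"{n}0.npz",im=im,d=d,P=P)
    for l in("film_roll","unwinder","edge_guide","spray_can","green_roll","masking_tape"):
        for r in bot.regions_of(n,l):
            m=r["pixels"]&(d>0);Q=P[m]
            if len(Q): print(n,l,round(r["conf"],2),r["point"],m.sum(),np.percentile(Q,[2,50,98],axis=0).round(3).tolist())
o=bot.get_obs();print(o)
E
```

```text
top film_roll 0.88 [237.1, 430.7] 718 [[0.424, -0.263, 0.032], [0.462, -0.224, 0.06], [0.501, -0.188, 0.068]]
top film_roll 0.63 [282.6, 384.9] 735 [[0.295, -0.138, 0.027], [0.333, -0.104, 0.06], [0.37, -0.074, 0.068]]
top film_roll 0.62 [196.0, 381.6] 1246 [[0.517, -0.143, 0.057], [0.563, -0.1, 0.084], [0.611, -0.062, 0.094]]
top unwinder 0.78 [199.4, 294.7] 8986 [[0.434, -0.045, -0.0], [0.548, 0.122, 0.019], [0.646, 0.264, 0.105]]
top edge_guide 0.77 [170.7, 255.4] 371 [[0.609, 0.16, 0.058], [0.623, 0.228, 0.1], [0.641, 0.294, 0.115]]
top spray_can 0.9 [265.0, 210.2] 922 [[0.349, 0.299, 0.015], [0.38, 0.317, 0.187], [0.408, 0.356, 0.194]]
top spray_can 0.7 [136.1, 393.6] 439 [[0.699, -0.215, -0.001], [0.727, -0.141, 0.012], [0.756, -0.06, 0.019]]
top green_roll 0.92 [125.0, 330.8] 576 [[0.712, 0.008, 0.018], [0.733, 0.035, 0.109], [0.769, 0.062, 0.115]]
top masking_tape 0.92 [218.2, 202.0] 720 [[0.436, 0.297, -0.002], [0.486, 0.351, 0.023], [0.536, 0.396, 0.029]]
top masking_tape 0.71 [171.2, 209.7] 1006 [[0.578, 0.327, -0.001], [0.625, 0.369, 0.006], [0.672, 0.41, 0.013]]
scene fi
[... 722 characters left out ...]
, [0.494, 0.351, 0.021], [0.54, 0.398, 0.026]]
{'time': 0.7, 'q': array([-6.69206658e+01,  4.97653354e+00,  1.00768068e+01,  9.50986487e+01,
       -2.86832712e-04,  9.00005847e+01]), 'qd': array([ 0.03698449,  0.00924669,  0.00204011, -0.05053695,  0.16251648,
       -0.03196694]), 'joint_efforts': array([ 4.81569205e-04, -5.19965887e+01,  4.64779258e+01,  1.27881256e-03,
       -6.93096968e-05,  7.79728794e-06]), 'ee_pos': array([ 0.21559829, -0.50597238,  0.23129425]), 'tcp_rot': array([-9.00002868e+01, -1.62453429e-03, -6.69212505e+01]), 'wrist_force': array([ 0.381744  , -0.7442896 , -0.57106977]), 'torque': array([-0.02511605,  0.03936421,  0.01661545]), 'opening': 0.08498310385801455}
```

View pics/top0.png

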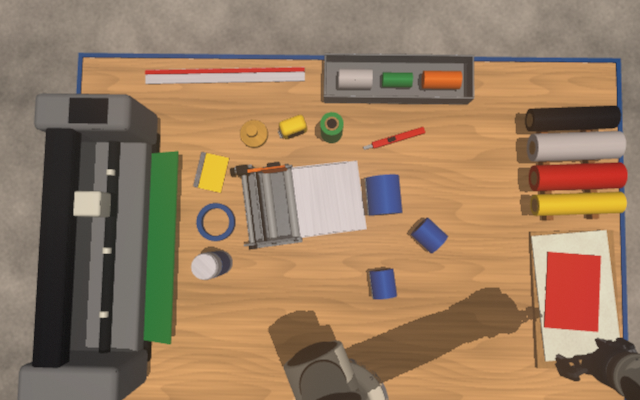

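View pics/scene0.png

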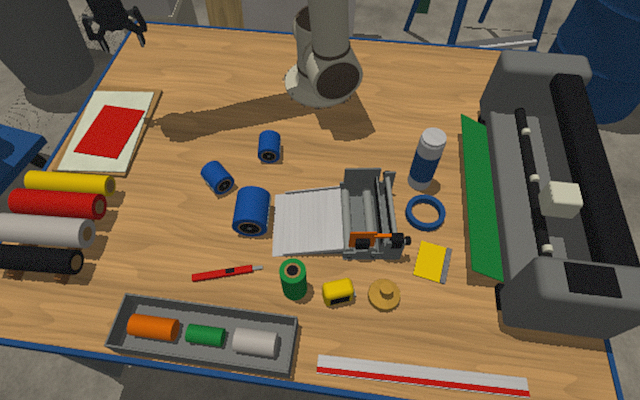

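The top view shows three blue look-alike rolls, at (384,195), (431,236) and (383,283). The first is the largest (top 0.09 m) and sits in line with the ramp foot at (361,197), so it is the one meant. The edge guide is the orange part at about (262,170), and the ramp rises towards +y. Next I'll fit the unwinder pose and confirm the roll in a crop.

```bash
python3 - <<'E'
from h import *
from scipy.optimize import minimize,least_squares
T=np.load("top0.npz");S=np.load("scene0.npz")
c=T["im"][130:300,220:460];c=cv2.resize(c,None,fx=3,fy=3,interpolation=cv2.INTER_CUBIC);save(c,"pics/crop.png")
def prep(Z):
    P=Z["P"][Z["d"]>0];m=(P[:,0]>.4)&(P[:,0]<.68)&(P[:,1]>-.09)&(P[:,1]<.29)&(P[:,2]>-.02)&(P[:,2]<.13);return P[m]
def loc(p,P):
    a=p[2];e=np.array([np.cos(a),np.sin(a)]);q=P[:,:2]-p[:2];return q@e,q@np.array([-e[1],e[0]])
def model(x,y):
    h=np.zeros_like(x)
    r=(x>-.224)&(x<-.0425)&(y>-.125)&(y<.06);h[r]=(x[r]+.224)/.1815*.03
    for c in(-.03,.03):
        r=(abs(x-c)<.012)&(y>-.125)&(y<.06);h[r]=.018+np.sqrt(.012**2-(x[r]-c)**2)
    h[(abs(x-.0495)<.003)&(y>-.125)&(y<.06)]=.085
    h[(x>-.035)&(x<.06)&(y>.06)&(y<.066)]=.115
    return h
for nm,Z in(("top",T),("scene",S),("both",None)):
    P=prep(Z) if Z is not None else np.vstack([prep(T),prep(S)])
    def cost(p,z0=0):
        x,y=loc(p,P);return np.minimum(abs(P[:,2]-model(x,y)),.012).sum()
    best=None
    for x0 in(.50,.52,.54):
      for y0 in(.15,.17,.19):
        for a in(92,96,100):
          r=minimize(cost,[x0,y0,np.radians(a)],method="Nelder-Mead",options=dict(initial_simplex=np.array([[x0,y0,np.radians(a)]]*4)+np.array([[0,0,0],[.02,0,0],[0,.02,0],[0,0,.06]])))
          if best is None or r.fun<best.fun:best=r
    p=best.x;print(nm,p[:2].round(4),np.degrees(p[2]).round(2),best.fun/len(P))
    x,y=loc(p,P)
    k=P[:,2]>.107;k&=(y>.03);print(" cheek top x,y",np.percentile(x[k],[2,98]).round(4),np.percentile(y[k],[2,50,98]).round(4))
    k=(abs(P[:,2]-.085)<.006)&(y>-.06)&(y<.05)&(x>.03)&(x<.065);print(" stop top x",np.percentile(x[k],[2,50,98]).round(4) if k.any() else None)
    k=(P[:,2]>.106)&(y<-.07)&(x>-.04);print(" guide top y",np.percentile(y[k],[2,50,98]).round(4),np.percentile(x[k],[2,98]).round(4))
    # roll in this frame
    for N,ZZ in(("top",T),("scene",S)):
        Q=ZZ["P"][ZZ["d"]>0];m=(abs(Q[:,0]-.565)<.065)&(abs(Q[:,1]+.10)<.06)&(Q[:,2]>.015)&(Q[:,2]<.1);Q=Q[m]
        # cylinder r .045, axis height .045
        def f(v):
            e=np.array([np.cos(v[2]),np.sin(v[2])]);q=Q[:,:2]-v[:2];al=q@e;ac=q@np.array([-e[1],e[0]])
            d1=np.hypot(ac,Q[:,2]-.045)-.045;d2=abs(al)-.05
            return np.where(d2>-.002, np.maximum(d2,0)+0*d1, d1)
        s=least_squares(f,[.565,-.10,np.radians(5)],loss="soft_l1",f_scale=.003).x
        X,Y=loc(p,s[None,:2]);print(" roll",N,s[:2].round(4),np.degrees(s[2]).round(1),"axis; in unw",X.round(4),Y.round(4))
E
```

```text
top [0.5048 0.166 ] 98.94 0.003846631313776603
 cheek top x,y [-0.0316  0.0561] [0.0603 0.0632 0.0661]
 stop top x [0.0465 0.0495 0.0524]
 guide top y [-0.1363 -0.1222 -0.1193] [-0.031   0.0889]
 roll top [ 0.5651 -0.1047] 5.7 axis; in unw [-0.2768] [-0.0176]
 roll scene [ 0.5677 -0.1018] 6.0 axis; in unw [-0.2744] [-0.0206]
scene [0.5043 0.1705] 97.91 0.004792419142802362
 cheek top x,y [-0.0355  0.0534] [0.0566 0.0598 0.064 ]
 stop top x [0.0451 0.0478 0.0509]
 guide top y [-0.1275 -0.1255 -0.122 ] [-0.0296  0.03  ]
 roll top [ 0.5651 -0.1047] 5.7 axis; in unw [-0.2809] [-0.0224]
 roll scene [ 0.5677 -0.1018] 6.0 axis; in unw [-0.2785] [-0.0254]
both [0.5042 0.1689] 98.32 0.004427193790497628
 cheek top x,y [-0.0342  0.0553] [0.0567 0.0612 0.0659]
 stop top x [0.0436 0.0481 0.0522]
 guide top y [-0.1287 -0.124  -0.1195] [-0.031   0.0858]
 roll top [ 0.5651 -0.1047] 5.7 axis; in unw [-0.2795] [-0.0207]
 roll scene [ 0.5677 -0.1018] 6.0 axis; in unw [-0.277] [-0.0237]
```

View pics/crop.png

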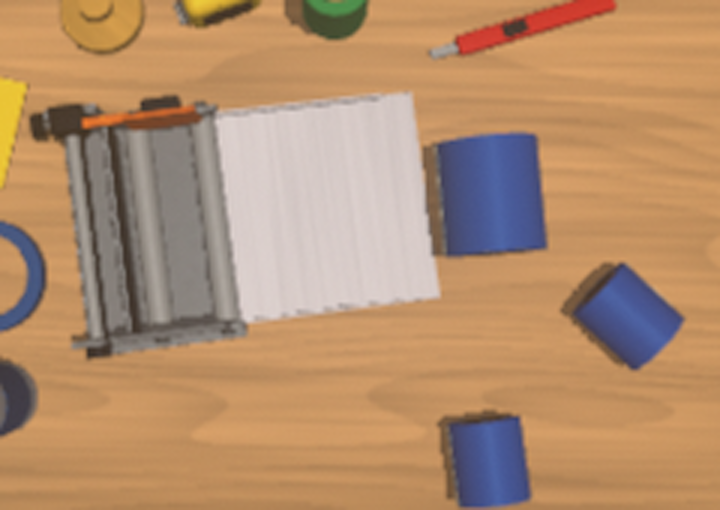

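The crop confirms the big roll is right at the ramp foot and the two others are clearly smaller. The unwinder origin is about (0.5045, 0.1675) with its x axis at yaw 98.6°. The roll is at about (0.566, -0.103). I'll move behind it.

```bash
python3 -m jog '[[0.4,1.45,1.2,0,0,0,1.5],[0.4,2.9,2.4,0,0,0,3],[0.4,4.35,3.6,0,0,0,4.5],[0.4,5.8,4.8,0,0,0,6],[0.4,7.25,6,0,0,0,7.5]]' 20; python3 -m jog '[[0.4,1.45,1.3,-0.5,0,0,1.5],[0.4,2.9,2.6,-1,0,0,3],[0.4,4.35,3.9,-1.5,0,0,4.5],[0.4,5.8,5.2,-2,0,0,6],[0.4,7.25,6.5,-2.5,0,0,7.6]]'; python3 -m jog '[[0.4,0,0,0,0,0,0],[0.4,0,0,0,0,0,0],[0.4,0,0,0,0,0,0]]'
```

```text
time: 1.2
ee_pos: [0.398, -0.3546, 0.2315]
tcp_rot: [-90.0, -0.0, -29.1]
wrist_force: [-0.2, -1.2, 0.1]
opening: 0.0512
time: 1.7
ee_pos: [0.5784, -0.1927, 0.1687]
tcp_rot: [-90.0, -0.0, 8.9]
wrist_force: [-0.6, -1.0, 0.2]
opening: 0.0511
time: 2.0
ee_pos: [0.5768, -0.1949, 0.1695]
tcp_rot: [-90.0, -0.0, 8.5]
wrist_force: [-0.5, 0.4, -0.1]
opening: 0.0513
```

```bash
python3 -m jog '[[0.4,0,0,-1.5,0,0,0],[0.4,0,0,-3,0,0,0],[0.4,0,0,-4.5,0,0,0],[0.4,0,0,-5.5,0,0,0],[0.4,0,0,-5.5,0,0,0]]'; python3 -m jog '[[0.4,-0.04,0.3,0,0,0,0],[0.4,-0.08,0.6,0,0,0,0],[0.4,-0.13,0.9,0,0,0,0],[0.4,-0.16,1.1,0,0,0,0],[0.4,-0.16,1.1,0,0,0,0]]'
python3 - <<'E'
from h import *
im,d=bot.camera("scene");save(cv2.resize(im[100:290,150:450],None,fx=2.5,fy=2.5),"pics/s1.png")
E
```

```text
time: 2.5
ee_pos: [0.5743, -0.1949, 0.0285]
tcp_rot: [-89.9, 0.3, 8.4]
wrist_force: [-0.9, -0.0, 0.2]
opening: 0.0513
time: 3.0
ee_pos: [0.5734, -0.166, 0.0324]
tcp_rot: [-90.0, -0.1, 8.6]
wrist_force: [0.7, 0.4, -0.0]
opening: 0.051
```

View pics/s1.png

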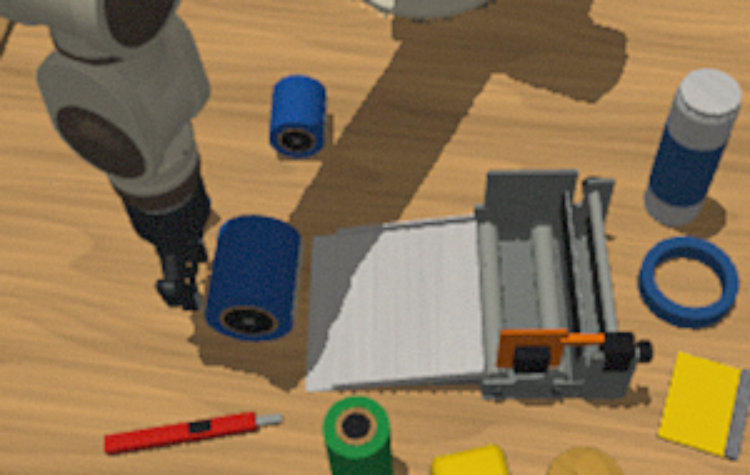

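The fingers are about 6 mm behind the roll, straight and clear of the small rolls. Starting the steady push now.

```bash
python3 -m jog '[[0.4,-0.03,0.2,0,0,0,0],[0.4,-0.06,0.4,0,0,0,0],[0.4,-0.09,0.6,0,0,0,0],[0.4,-0.12,0.8,0,0,0,0],[0.4,-0.15,1,0,0,0,0]]'; python3 -m jog '[[0.4,-0.03,0.2,0,0,0,0],[0.4,-0.06,0.4,0,0,0,0],[0.4,-0.09,0.6,0,0,0,0],[0.4,-0.12,0.8,0,0,0,0],[0.4,-0.15,1,0,0,0,0]]'
python3 - <<'E'
from h import *
im,d=bot.camera("scene");save(cv2.resize(im[100:290,150:450],None,fx=2.5,fy=2.5),"pics/s2.png")
P=cloud("scene",d)
E
```

```text
time: 3.55
ee_pos: [0.5693, -0.1413, 0.0315]
tcp_rot: [-90.0, 0.0, 8.6]
wrist_force: [-0.3, -0.1, 0.2]
opening: 0.0513
time: 4.05
ee_pos: [0.5656, -0.1164, 0.0316]
tcp_rot: [-90.0, -0.0, 8.6]
wrist_force: [0.6, -0.3, -0.7]
opening: 0.0512
```

View pics/s2.png

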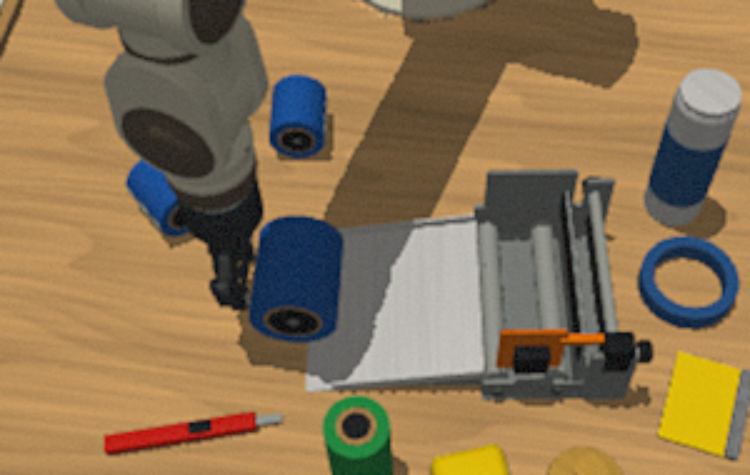

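The roll is in front of the fingers at the foot of the ramp, about (297,278) in the crop. I'll keep going up the ramp, rising with it.

```bash
python3 -m jog '[[0.4,-0.03,0.2,0.01,0,0,0],[0.4,-0.06,0.42,0.04,0,0,0],[0.4,-0.1,0.66,0.08,0,0,0],[0.4,-0.14,0.9,0.12,0,0,0],[0.4,-0.18,1.15,0.16,0,0,0]]'; python3 -m jog '[[0.4,-0.04,0.25,0.04,0,0,0],[0.4,-0.08,0.5,0.08,0,0,0],[0.4,-0.11,0.75,0.12,0,0,0],[0.4,-0.15,1,0.16,0,0,0],[0.4,-0.19,1.25,0.2,0,0,0]]';python3 -m jog '[[0.4,-0.04,0.25,0.04,0,0,0],[0.4,-0.08,0.5,0.08,0,0,0],[0.4,-0.11,0.75,0.12,0,0,0],[0.4,-0.15,1,0.16,0,0,0],[0.4,-0.19,1.25,0.2,0,0,0]]'
python3 - <<'E'
from h import *
im,d=bot.camera("scene");save(cv2.resize(im[100:290,150:450],None,fx=2.5,fy=2.5),"pics/s3.png")
E
```

```text
time: 4.6
ee_pos: [0.5611, -0.0877, 0.0359]
tcp_rot: [-90.0, -0.0, 8.6]
wrist_force: [1.2, -2.9, 2.1]
opening: 0.0512
time: 5.1
ee_pos: [0.5563, -0.0563, 0.0407]
tcp_rot: [-90.0, -0.0, 8.6]
wrist_force: [0.4, -3.4, 1.3]
opening: 0.0511
time: 5.6
ee_pos: [0.5515, -0.0251, 0.0457]
tcp_rot: [-90.0, 0.0, 8.6]
wrist_force: [0.9, -1.7, 1.3]
opening: 0.0511
```

View pics/s3.png

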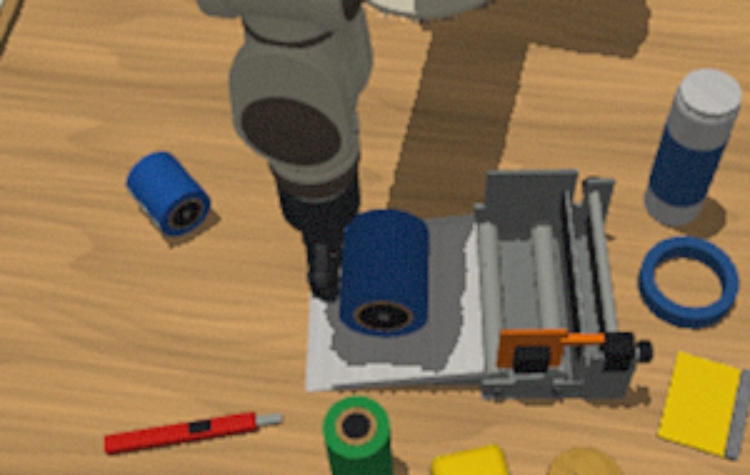

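The roll is square on the ramp at about (385,275), in contact with the fingers (about 2–3 N). Continuing.

```bash
python3 -m jog '[[0.4,-0.04,0.25,0.04,0,0,0],[0.4,-0.08,0.5,0.08,0,0,0],[0.4,-0.11,0.75,0.12,0,0,0],[0.4,-0.15,1,0.16,0,0,0],[0.4,-0.19,1.25,0.18,0,0,0]]'; python3 -m jog '[[0.4,-0.04,0.25,0.03,0,0,0],[0.4,-0.08,0.5,0.06,0,0,0],[0.4,-0.11,0.75,0.09,0,0,0],[0.4,-0.15,1,0.12,0,0,0],[0.4,-0.19,1.25,0.15,0,0,0]]';python3 -m jog '[[0.4,-0.04,0.25,0.03,0,0,0],[0.4,-0.08,0.5,0.06,0,0,0],[0.4,-0.11,0.75,0.09,0,0,0],[0.4,-0.15,1,0.12,0,0,0],[0.4,-0.19,1.25,0.12,0,0,0]]';python3 -m jog '[[0.4,-0.03,0.2,0,0,0,0],[0.4,-0.06,0.4,0,0,0,0],[0.4,-0.09,0.6,0,0,0,0],[0.4,-0.12,0.8,0,0,0,0],[0.4,-0.15,1,0,0,0,0]]'
python3 - <<'E'
from h import *
im,d=bot.camera("scene");save(cv2.resize(im[100:290,150:450],None,fx=2.5,fy=2.5),"pics/s4.png")
E
```

```text
time: 6.15
ee_pos: [0.5468, 0.0062, 0.0502]
tcp_rot: [-90.0, -0.0, 8.6]
wrist_force: [0.6, -2.0, 1.0]
opening: 0.0513
time: 6.65
ee_pos: [0.542, 0.0374, 0.0539]
tcp_rot: [-90.0, 0.0, 8.6]
wrist_force: [0.7, -2.5, 1.4]
opening: 0.0509
time: 7.15
ee_pos: [0.5373, 0.0688, 0.057]
tcp_rot: [-90.0, -0.0, 8.6]
wrist_force: [0.7, -1.5, -0.2]
opening: 0.0511
time: 7.65
ee_pos: [0.5335, 0.0936, 0.0568]
tcp_rot: [-90.0, 0.0, 8.6]
wrist_force: [0.1, 0.4, -1.2]
opening: 0.0513
```

View pics/s4.png

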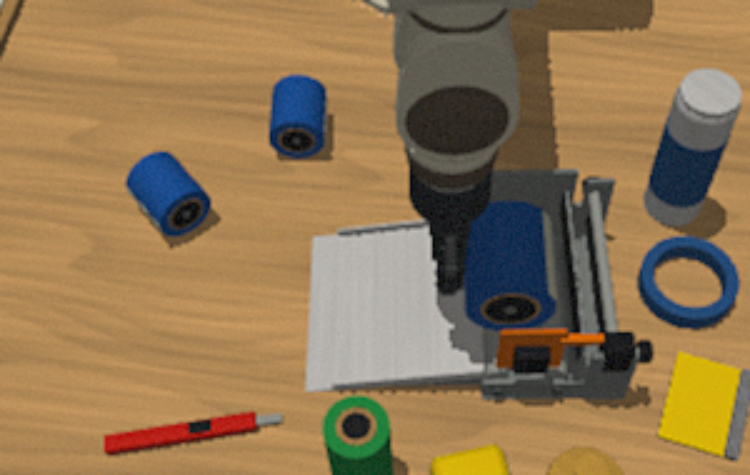

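The roll has gone past the front roller and the contact force is zero, so it is dropping in. I'll follow it gently to home and then measure.

```bash
python3 -m jog '[[0.4,-0.02,0.15,-0.05,0,0,0],[0.4,-0.04,0.3,-0.1,0,0,0],[0.4,-0.07,0.45,-0.1,0,0,0],[0.4,-0.1,0.65,-0.1,0,0,0],[0.4,-0.1,0.65,-0.1,0,0,0]]'
cat > roll.py <<'E'
from h import *
from scipy.optimize import least_squares
O=np.array([.5045,.1675]);a=np.radians(98.6);ux=np.array([np.cos(a),np.sin(a)]);uy=np.array([-ux[1],ux[0]])
def run(tag):
    for n in("top","scene"):
        im,d=bot.camera(n);save(cv2.resize(im[100:290,150:450],None,fx=2.5,fy=2.5),f"pics/{n}_{tag}.png")
        P=cloud(n,d);R=[r for r in bot.regions_of(n,"film_roll")]
        hsv=cv2.cvtColor(im,cv2.COLOR_RGB2HSV);blue=(hsv[...,0]>105)&(hsv[...,0]<130)&(hsv[...,1]>130)
        x=(P[...,:2]-O)@ux;y=(P[...,:2]-O)@uy;z=P[...,2]
        m=blue&(d>0)&(abs(x)<.1)&(y>-.13)&(y<.08)&(z>.03)&(z<.14)
        if m.sum()>30:
            X,Y,Z=x[m],y[m],z[m]
            s=least_squares(lambda v:np.hypot(X-v[0],Z-v[1])-.045,[0,.07],loss="soft_l1",f_scale=.002).x
            print(n,m.sum(),"axis x,z",s.round(4),"y",np.percentile(Y,[1,99]).round(4),"ztop",np.percentile(Z,99).round(4))
        hue=hsv[...,0];o=(hue>4)&(hue<18)&(hsv[...,1]>180)&(d>0)&(abs(x)<.1)&(y<.0)&(y>-.15)&(z>.03)&(z<.14)
        k=o&(z>.106)&(x<.035)
        if k.sum()>3:print(n,"guide top y",np.percentile(y[k],[5,50,95]).round(4),k.sum())
    ob=bot.get_obs();q=ob["ee_pos"][:2]-O;print("t",ob["time"],"tcp u",(q@ux).round(4),(q@uy).round(4),ob["ee_pos"][2].round(4),"q",ob["q"].round(1))
E
python3 -c "
from roll import *;run('a')"
```

```text
time: 8.2
ee_pos: [0.531, 0.11, 0.0544]
tcp_rot: [-90.0, 0.0, 8.6]
wrist_force: [-0.1, -0.0, 0.0]
opening: 0.0511
scene 1126 axis x,z [0.0017 0.065 ] y [-0.0817  0.0199] ztop 0.1135
scene guide top y [-0.1274 -0.1258 -0.1228] 78
t 8.4 tcp u -0.0615 -0.0177 0.0544 q [ 11.6   4.2 -10.3  75.5  -0.   93.1]
```

The roll is home (axis x +2 mm, z 65 mm). I'll back off, rise, and check the clearances outside the guide from the first clouds.

```bash
python3 -m jog '[[0.4,0.08,-0.5,0,0,0,0],[0.4,0.2,-1.3,0,0,0,0],[0.4,0.2,-1.3,1.5,0,0,0],[0.4,0.2,-1.3,3.4,0,0,0],[0.4,0.2,-1.3,5,0,0,0]]'
python3 - <<'E'
from roll import *
for n in("top0","scene0"):
    Z=np.load(n+".npz");P=Z["P"];d=Z["d"];x=(P[...,:2]-O)@ux;y=(P[...,:2]-O)@uy;z=P[...,2]
    m=(d>0)&(x>-.10)&(x<.13)&(y<-.145)&(y>-.30)&(z>.012)
    h=np.zeros((8,12))
    for X,Y,zz in zip(x[m],y[m],z[m]):
        i=int((-.145-Y)/.02);j=int((X+.10)/.02);
        if i<8 and j<12:h[i,j]=max(h[i,j],zz*1000)
    print(n,"rows y from -.145 step -.02, cols x from -.10 step .02");print(h.astype(int))
    m=(d>0)&(abs(x)<.02)&(y<-.125)&(y>-.155)&(z>.05)&(z<.095);print("tab y",np.percentile(y[m],[2,20,50]).round(4),"x",np.percentile(x[m],[3,97]).round(4),m.sum())
E
python3 -c "
from roll import *;run('b')"
```

```text
time: 8.9
ee_pos: [0.5361, 0.0757, 0.1814]
tcp_rot: [-90.0, -0.0, 8.5]
wrist_force: [1.4, 0.4, 0.8]
opening: 0.0513
top0 rows y from -.145 step -.02, cols x from -.10 step .02
[[ 0  0  0  0  0  0  0  0  0  0  0  0]
 [ 0  0  0  0  0  0  0  0  0  0  0  0]
 [ 0  0  0  0  0  0 21 30  0  0  0  0]
 [68 68 72 68  0 24 34 64 27 27  0  0]
 [69 71 70 70  0 28 64 64 58 26  0  0]
 [70 72 67 67  0 28 61 65 29 23  0  0]
 [ 0  0  0  0  0  0 29 29 23  0  0  0]
 [ 0  0  0  0  0  0  0  0  0  0  0  0]]
tab y [-0.1404 -0.1373 -0.1336] x [-0.0171  0.015 ] 57
scene0 rows y from -.145 step -.02, cols x from -.10 step .02
[[ 0  0  0  0  0  0 15 77 87 96  0  0]
 [ 0  0  0  0  0  0  0  0  0  0  0  0]
 [ 0  0  0  0  0  0 18 22 16  0  0  0]
 [ 0 64 66 66  0 23 29 28 26 21  0  0]
 [67 68 68 68 12 26 61 62 61 26  0  0]
 [67 68 69 69  0 24 61 64 60 23  0  0]
 [53 47  0  0  0  0 25 28 27  0  0  0]
 [ 0  0  0  0  0  0  0  0  0  0  0  0]]
tab y [-0.1429 -0.1416 -0.1371] x [-0.0186  0.0176] 210
top guide top y [-0.1228 -0.1215 -0.1202] 4
scene 1188 axis x,z [0.0017 0.065 ] y [-0.081   0.0212] ztop 0.1125
scene guide top y [-0.1272 -0.1256 -0.1221] 76
t 9.1 tcp u -0.0951 -0.0183 0.1802 q [ 8.1  3.   2.3 89.2 -0.  89.5]
```

View pics/top_b.png

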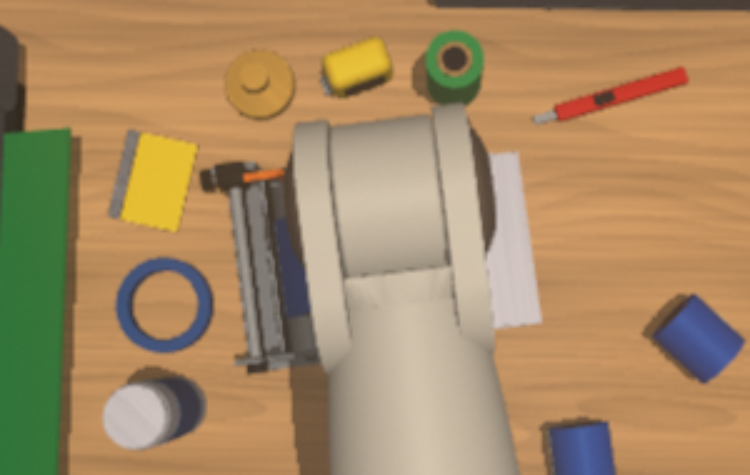

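The roll sits in the hollow behind the arm at about (290,270) in the crop. The tape measure at (357,67) and the weight at (260,83) leave room for shut fingers at unwinder y -168 mm. I'll move there while turning 90°.

```bash
python3 -m jog '[[1,0.55,0.45,0,0,0,1.6],[1,1.1,0.9,0,0,0,3.2],[1,1.6,1.4,0,0,0,4.8],[1,2.2,1.9,0,0,0,6.4],[1,2.7,2.3,0,0,0,8]]'; python3 -m jog '[[1,0.55,0.5,0,0,0,1.6],[1,1.1,1,0,0,0,3.2],[1,1.6,1.5,0,0,0,4.8],[1,2.2,2,0,0,0,6.4],[1,2.65,2.36,0,0,0,8]]'; python3 -m jog '[[1,0,0,0,0,0,1],[1,0,0,0,0,0,2],[1,0,0,0,0,0,2],[1,0,0,0,0,0,2],[1,0,0,0,0,0,2]]'
python3 - <<'E'
from roll import *
ob=bot.get_obs();q=ob["ee_pos"][:2]-O;print("tcp u",(q@ux).round(4),(q@uy).round(4),ob["q"].round(1))
E
```

```text
time: 9.6
ee_pos: [0.6037, 0.1343, 0.1772]
tcp_rot: [-89.9, 0.1, 48.9]
wrist_force: [-0.3, -0.2, 0.3]
opening: 0.0001
time: 10.1
ee_pos: [0.6701, 0.1934, 0.1769]
tcp_rot: [-89.8, 0.1, 88.9]
wrist_force: [0.7, 0.2, 0.3]
opening: -0.0001
time: 10.6
ee_pos: [0.6697, 0.1931, 0.1787]
tcp_rot: [-89.9, 0.0, 98.5]
wrist_force: [-0.1, 0.3, -0.6]
opening: 0.0002
tcp u 0.0006 -0.1672 [16.1 25.7 29.4 93.7 -0.   7.6]
```

```bash
python3 -m jog '[[1,0,0,-1,0,0,0],[1,0,0,-2.2,0,0,0],[1,0,0,-3.4,0,0,0],[1,0,0,-4.4,0,0,0],[1,0,0,-4.75,0,0,0]]'; python3 -m jog '[[1,0,0,0,0,0,0],[1,-0.1,-0.015,0,0,0,0],[1,-0.3,-0.045,0,0,0,0],[1,-0.5,-0.075,0,0,0,0],[1,-0.7,-0.105,0,0,0,0]]';python3 -m jog '[[1,-0.2,-0.03,0,0,0,0],[1,-0.4,-0.06,0,0,0,0],[1,-0.6,-0.09,0,0,0,0],[1,-0.8,-0.12,0,0,0,0],[1,-1,-0.15,0,0,0,0]]'; python3 -m jog '[[1,-0.2,-0.03,0,0,0,0],[1,-0.4,-0.06,0,0,0,0],[1,-0.6,-0.09,0,0,0,0],[1,-0.8,-0.12,0,0,0,0],[1,-1,-0.15,0,0,0,0]]'
python3 -c "
from roll import *;run('c')"
```

```text
time: 11.1
ee_pos: [0.6684, 0.1929, 0.0573]
tcp_rot: [-89.8, 0.0, 98.5]
wrist_force: [-0.4, -0.4, -0.3]
opening: -0.0
time: 11.6
ee_pos: [0.6523, 0.1908, 0.0616]
tcp_rot: [-90.1, -0.0, 98.6]
wrist_force: [1.9, -0.1, 1.3]
opening: 0.0001
time: 12.1
ee_pos: [0.627, 0.187, 0.0607]
tcp_rot: [-90.0, -0.0, 98.6]
wrist_force: [2.0, -0.5, 1.9]
opening: -0.0002
time: 12.6
ee_pos: [0.6024, 0.1832, 0.0606]
tcp_rot: [-90.0, 0.0, 98.6]
wrist_force: [4.8, 0.2, 1.6]
opening: 0.0002
scene 250 axis x,z [0.0032 0.0671] y [-0.1128  0.0588] ztop 0.1128
t 12.8 tcp u 0.001 -0.0985 0.0603 q [16.9 15.9  3.7 77.9  0.   8.3]
```

View pics/scene_c.png

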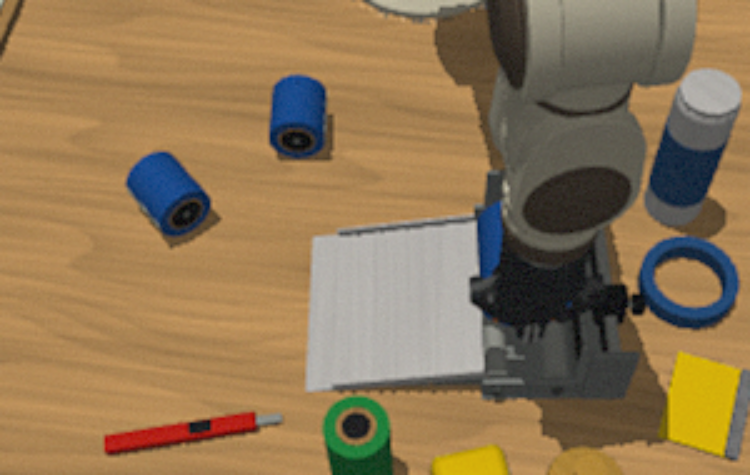

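The guide is moving with the roll (about 5 N) and roughly 27 mm remains. I'll slow down near the end and watch the force.

```bash
python3 -m jog '[[1,-0.2,-0.03,0,0,0,0],[1,-0.4,-0.06,0,0,0,0],[1,-0.6,-0.09,0,0,0,0],[1,-0.75,-0.11,0,0,0,0],[1,-0.85,-0.13,0,0,0,0]]'; python3 -m jog '[[1,-0.04,-0.006,0,0,0,0],[1,-0.08,-0.012,0,0,0,0],[1,-0.08,-0.012,0,0,0,0]]'; python3 -m jog '[[1,-0.04,-0.006,0,0,0,0],[1,-0.08,-0.012,0,0,0,0],[1,-0.08,-0.012,0,0,0,0]]'
python3 - <<'E'
from roll import *
ob=bot.get_obs();q=ob["ee_pos"][:2]-O;print("tcp u",(q@ux).round(4),(q@uy).round(4),ob["wrist_force"].round(1))
E
```

```text
time: 13.3
ee_pos: [0.5807, 0.18, 0.0604]
tcp_rot: [-90.0, -0.0, 98.6]
wrist_force: [5.0, 1.1, -3.5]
opening: 0.0002
time: 13.6
ee_pos: [0.579, 0.1797, 0.0606]
tcp_rot: [-90.0, -0.0, 98.6]
wrist_force: [3.5, 0.8, -1.7]
opening: -0.0001
time: 13.9
ee_pos: [0.5771, 0.1794, 0.0606]
tcp_rot: [-90.0, -0.0, 98.6]
wrist_force: [3.8, 1.5, -1.9]
opening: 0.0001
tcp u 0.001 -0.0735 [ 3.8  1.5 -1.9]
```

```bash
for i in 1; do python3 -m jog '[[1,-0.04,-0.006,0,0,0,0],[1,-0.06,-0.009,0,0,0,0],[1,-0.06,-0.009,0,0,0,0]]'; done; python3 -m jog '[[1,-0.04,-0.006,0,0,0,0],[1,-0.04,-0.006,0,0,0,0]]'; python3 -m jog '[[1,-0.04,-0.006,0,0,0,0],[1,-0.04,-0.006,0,0,0,0]]'
```

```text
time: 14.2
ee_pos: [0.5756, 0.1792, 0.0607]
tcp_rot: [-90.0, -0.0, 98.6]
wrist_force: [4.0, 1.2, -2.9]
opening: 0.0
time: 14.4
ee_pos: [0.5745, 0.1791, 0.0606]
tcp_rot: [-90.0, -0.0, 98.6]
wrist_force: [4.4, 1.1, -1.8]
opening: -0.0002
time: 14.6
ee_pos: [0.5739, 0.179, 0.0607]
tcp_rot: [-90.0, -0.0, 98.6]
wrist_force: [6.1, 2.2, -2.8]
opening: 0.0001
```

```bash
python3 -m jog '[[1,-0.04,-0.006,0,0,0,0],[1,-0.04,-0.006,0,0,0,0]]';  python3 -m jog '[[1,-0.04,-0.006,0,0,0,0],[1,-0.04,-0.006,0,0,0,0]]'
```

```text
time: 14.8
ee_pos: [0.5739, 0.179, 0.0607]
tcp_rot: [-90.2, -0.0, 98.6]
wrist_force: [11.7, 1.8, -6.5]
opening: -0.0001
time: 15.0
ee_pos: [0.5739, 0.179, 0.0608]
tcp_rot: [-90.3, -0.0, 98.6]
wrist_force: [17.1, 3.8, -9.1]
opening: 0.0
```

The position has stopped at x 0.5739 and the force is climbing, so the roll is snug. Backing off, rising and moving clear to check.

```bash
python3 -m jog '[[1,0.2,0.03,0,0,0,0],[1,0.7,0.1,0,0,0,0],[1,1.3,0.2,0,0,0,0],[1,1.3,0.2,1,0,0,0],[1,1.3,0.2,2.5,0,0,0]]'; python3 -m jog '[[1,0,0,1.9,0,0,0],[1,0,0,3.8,0,0,0],[1,0,-1.8,4,0,0,0],[1,0,-3.6,4,0,0,0],[1,0,-5.4,4,0,0,0]]'; python3 -m jog '[[1,0,-1.9,0,0,0,0],[1,0,-3.8,0,0,0,0],[1,0,-5.7,0,0,0,0],[1,0,-7.4,0,0,0,0],[1,0,-7.4,0,0,0,0]]'
python3 -c "
from roll import *;run('d')"
```

```text
time: 15.5
ee_pos: [0.6023, 0.183, 0.121]
tcp_rot: [-89.6, 0.1, 98.6]
wrist_force: [1.5, -1.0, 0.4]
opening: -0.0001
time: 16.0
ee_pos: [0.6034, 0.0475, 0.2237]
tcp_rot: [-90.0, -0.0, 98.6]
wrist_force: [1.1, -0.4, -0.2]
opening: 0.0002
time: 16.5
ee_pos: [0.6029, -0.1409, 0.2227]
tcp_rot: [-89.9, 0.0, 98.3]
wrist_force: [0.4, 0.2, -1.0]
opening: 0.0003
top 887 axis x,z [-0.0013  0.0666] y [-0.0352  0.0583] ztop 0.1156
top guide top y [-0.0427 -0.0413 -0.0403] 19
scene 1076 axis x,z [0.0017 0.065 ] y [-0.0501  0.0589] ztop 0.1122
scene guide top y [-0.0476 -0.0458 -0.0425] 66
t 16.7 tcp u -0.3145 -0.0529 0.2231 q [-12.7  14.7  20.2  95.6   0.  -21.3]
```

View pics/scene_d.png

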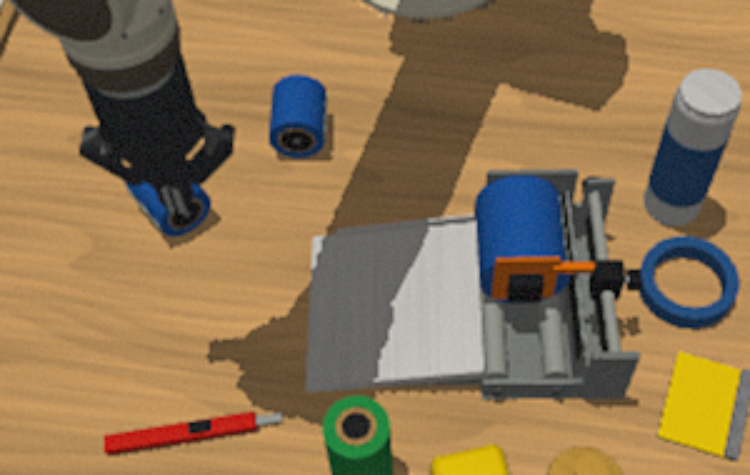

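View pics/top_d.png

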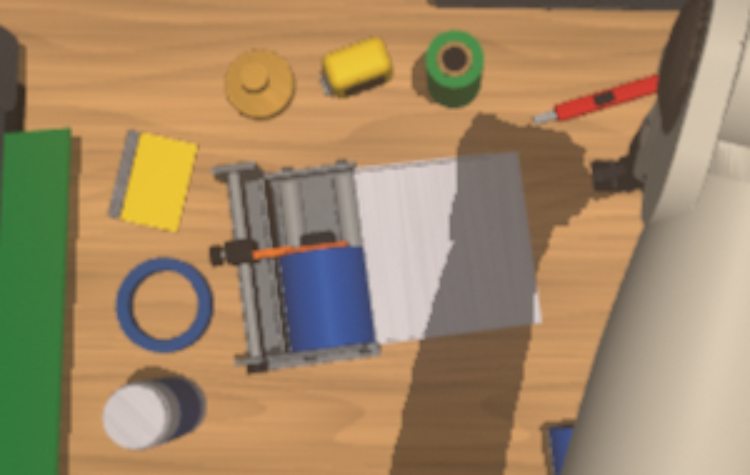

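Both views show the roll home and snug between the guide and the cheek: scene (520,240), top (325,298). The bystanders are unmoved and the arm is clear.

```bash
python3 -c "
from workcell import bot
print(bot.job_done())"
```

```text
the job is handed in; nothing more can be done
None
```

The blue film roll is home between the steel rollers, and the orange edge guide is pushed in until the roll is snug against the grey cheek. I handed the job in at about 17 s of the 58 s allowed.

- **Loading:** I pushed the largest blue roll up the ramp at about 50–60 mm/s, with two partly closed fingers behind it. Contact was light (about 2–4 N at each reading) until it dropped home.
- **Edge guide:** I pushed the black tab with shut fingers until it stopped moving. The force then climbed from about 5 N to 17 N, which I took as snug.
- **Last checks:** The roll's axis measured x -1 to +2 mm and 65–67 mm high (home is 0 and 66.5). Its visible end reached y +58 to +59 mm, against the cheek face at +60.
- **Guide position:** Its plate centre measured y -41 mm from the top camera and -46 mm from the scene camera, against about -42.5 expected. The two cameras differ by about 4 mm, so the snug fit rests mainly on the hard stop I felt.
- **Surroundings:** The other things on the table looked unmoved in the last pictures, except where the arm hid part of the view. The arm was clear of everything.

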